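# Glass filter bowls onto the crack-check light box

### The arm

A 7-joint arm with a two-finger parallel gripper is mounted at the origin on the work surface. World frame = base frame: x ahead of the robot, y to its left, z up, the work surface at z = 0. Lengths are in m, angles in rad, forces in N, time in s.
With the tool pointing down it reaches from about 0.4 to 0.85 m from the base axis. Payload 4.5 kg.
Tool frame: the origin (TCP) lies at the very end of the fingers, on their centre line; the grasp point (between the pads) lies behind it (r.grip_depth is the z of the grasp point in the tool frame, in m); z points along the fingers, y is the direction in which the jaws open and shut (so a half turn about z gives the same grasp; the last joint's range is limited). The gripper opens to 88 mm and grips with 3 to 60 N. Pads are 18 mm wide; open, the fingers measure 123 mm over their backs; the gripper's body (75 mm by 187 mm) begins 45 mm behind the grasp point.
Start: joints at [1.369, 0.689, -0.195, 1.565, 0.157, 0.902, -0.215], TCP at [0.146, -0.608, 0.239] pointing down, gripper open.
Joint ranges: [-3.01, 3.01], [-0.46, 2.08], [-1.47, 1.51], [0.13, 2.56], [-1, 4.14], [0.04, 2.09], [-2.66, 2.66]. Speed limits (rad/s): [2.57, 2.57, 3.14, 3.14, 3.14, 3.14, 3.14].

### API

Orientations are given as a unit quaternion [x, y, z, w].
In Python, from plant import sensors, cams, r gives the robot as it stands. The module is installed in compiled form; this text tells all that it offers.
- The arm moves only by the tool drive_tool, never from a script. Its argument "series" is a list that holds one entry, the list of rows, each a list of 5 numbers: the shift along the world's x, y, z in mm, then the turn about the world's z in rad, then the finger opening in mm, from 0 to 88.1. A call has 1 to 10 rows; each row shifts and turns the commanded pose from where the row before left it; what a row does not reach is not made up. A row lasts 1/10 s, in which the tool goes at most 50 mm and 8.59 degrees, less where a joint would pass 70% of its speed; a pose out of reach is approached as far as the arm can. A call with a gripper value outside its range is refused whole. The fingers move at their own pace and stop on an object; "force" is the grip in N (left out, the last holds). Time passes only in rows, so rows that do not move let the fingers close. It gives the time, the measured TCP pose, the force and the opening at its end, in the units of the state.
- sensors.get_state(): the state, without advancing time (a new reading comes with each control period).
- cams.snapshot(name): name is "side" or "top"; returns the picture (400x640x3 uint8, blue, green, red); there is no depth.
- cams.camera_model(name): a dict with "fx", "fy", "cx", "cy" (pixels), "camera_from_world" (4x4, takes a point from world to camera coordinates). Camera axes: x right, y down, z forward; pixel columns grow to the right and rows downward; lengths in m; the calibration is good to about 2 mm. A picture is of the moment at which its call begins. camera_model takes no time and is no camera call.
- r.finish_job(): hands the job in, once; it reports no verdict.
Trained networks look in the newest picture that a camera, given by its name, has taken for a name from the list of things; names that differ only in an ending like _2 or _b are one class to them, and where a whole thing is asked for, a point or a joint stands for the part that bears it (a point fixed in the world has none). Each returns a list of dicts, best first, with "confidence" (0 to 1); they miss things now and then, are a little off and sometimes report something else, mostly with a low value. They report only what shows in the picture. A call takes as long as a camera call.
- cams.trace(camera, name): "mask" (400x640 bool, what is visible of it) and "at" ([column, row] in pixels, amid what is visible of it).
- cams.mark_of(camera, name): "at" ([column, row] in pixels: a listed point, or the origin of a listed thing).
The state is a dict: "clock": time; "q": joint angles; "qd": joint speeds; "joint_torque": joint torques, N m; "tool_pos": TCP position; "eef_rot": TCP orientation; "contact_force": force on the tool from outside, world axes, zero at the start; "moment": the same for the moment, N m; "opening": opening from 0.0 (shut) to 1.0 (fully open).
Only numpy, scipy, OpenCV 4.12 (cv2) and the standard library are available. Lean on these libraries where they do the work, as an engineer would, in place of code of your own. Each camera call takes 0.05 s, during which the arm holds its last target.

### The job

Stand the two glass filter bowls from the bench gently, upright, in the two free pockets of the dark grey tray on the light box: they are fragile, so set them down softly, do not drop, squeeze or tip them. Then flip the light box's toggle switch over to its other side to turn the lamp on for the crack check. Leave the two bowls already in the tray and the fittings on the bench where they are.

Things in the scene. Friction and masses are not known exactly. Their poses are not given: they have to be found in the camera images.
- light_box: flat aluminium light box, 250 mm (its x) by 350 mm (its y), 36 mm high, fixed to the bench. Origin at the centre of its underside on the bench, x to the back (away from the robot), z up. Left part (+y): dark grey tray, 216 by 216 mm, deck 56 mm above the bench, 2 by 2 dimpled pockets 105 mm apart. Right part (-y): switch panel with bat toggle
- pocket_near_left (a point): centre of the inside floor of the near left (-x, +y in the light box frame) pocket of the dark grey tray on the light box, 40 mm above the bench. Each pocket is a round dimple 16 mm deep, 67 mm wide at its mouth, its flank sloping in to a flat floor about 42 mm wide; a bowl stands in it with its origin at this point. It is free
- pocket_near_right (a point): centre of the inside floor of the near right (-x, -y) pocket of the dark grey tray on the light box, 40 mm above the bench. Each pocket is a round dimple 16 mm deep, 67 mm wide at its mouth, its flank sloping in to a flat floor about 42 mm wide; a bowl stands in it with its origin at this point. It already holds bowl_c
- pocket_far_left (a point): centre of the inside floor of the far left (+x, +y) pocket of the dark grey tray on the light box, 40 mm above the bench. Each pocket is a round dimple 16 mm deep, 67 mm wide at its mouth, its flank sloping in to a flat floor about 42 mm wide; a bowl stands in it with its origin at this point. It already holds bowl_d
- pocket_far_right (a point): centre of the inside floor of the far right (+x, -y) pocket of the dark grey tray on the light box, 40 mm above the bench. Each pocket is a round dimple 16 mm deep, 67 mm wide at its mouth, its flank sloping in to a flat floor about 42 mm wide; a bowl stands in it with its origin at this point. It is free
- bowl_a: glass filter bowl with white filter element, 56 mm in diameter, 96 mm tall with its grey cap (top 16 mm, 51 mm in diameter), 0.13 to 0.25 kg. Origin: centre of underside, z up. Straight glass wall to grip: 26 to 80 mm up. Rounded foot: flat 20 mm across, full width at 26 mm. A grip of 20 to 40 N holds it; a hard squeeze or knock breaks it. Starts on the bench
- bowl_b: glass filter bowl with white filter element, 56 mm in diameter, 96 mm tall with its grey cap (top 16 mm, 51 mm in diameter), 0.13 to 0.25 kg. Origin: centre of underside, z up. Straight glass wall to grip: 26 to 80 mm up. Rounded foot: flat 20 mm across, full width at 26 mm. A grip of 20 to 40 N holds it; a hard squeeze or knock breaks it. Starts on the bench
- bowl_c: glass filter bowl exactly like bowl_a (origin at the centre of its underside, 96 mm tall), already standing in the near right pocket: leave it
- bowl_d: glass filter bowl exactly like bowl_a (origin at the centre of its underside, 96 mm tall), already standing in the far left pocket: leave it
- toggle (a joint): steel bat toggle switch of the light box, rad: 0 = off, leaning 0.45 rad to the light box's front (its -x); 0.9 = on, leaning 0.45 rad to its back (+x). An over-centre spring holds it on either side (about 2 N at the tip to start it); once past the middle (0.45) it snaps over
- toggle_tip (a point): centre of the free end of the toggle's bat. The bat is 60 mm long from its pivot, 8 mm thick at the root and 16 mm near the end; when upright its end is 103 mm above the bench. Nothing else within 55 mm of its pivot is taller than 46 mm
- toggle_pivot (a point): pivot point of the toggle, on the switch panel, 43 mm above the bench; the bat swings in the light box's x-z plane through this point
- ball_valve: brass ball valve lying on the bench, 90 mm long (x), 45 mm wide, with a flat lever on top, 68 mm high; origin at the centre of its underside. Not to be moved
- pipe_tee: brass pipe tee lying on the bench, 82 mm long (x), branch to its +y reaching 44 mm, 42 mm high; origin on the bench under the crossing. Not to be moved
- radiator_head: white plastic thermostatic radiator head standing on its steel nut, 50 mm in diameter, 80 mm high; origin at the centre of its underside. Not to be moved
- wrench: steel spanner lying on the bench, 200 mm long (x), 38 mm wide, 8 mm thick; origin on the bench at its middle. Not to be moved

How it is judged:
By the outcome, as a careful person would: the job done as asked, in the order asked, and still so for the second after the job is handed in, with the robot touching nothing.
It also fails if it takes over 72 s, if anything falls off the work surface, if the arm or the gripper's body presses on something with over 40 N, if the wrist force passes 120 N, or if a joint passes its speed limit or range.

## Working session

There is one attempt and no reset: what is moved stays moved. The work goes in short steps, Python scripts to look and compute and a tool call to move; the robot and the scene stay as the last step left them, time stands still between calls to the robot, and variables do not carry over. Pictures are saved under pics/ and viewed, and the job is handed in when it is done.

Besides the shell and the picture viewer there is one more tool, called as name(argument=value, ...) on one line, values as JSON. drive_tool: Moves the arm, as the interface text tells. Its arguments: {"type":"object","properties":{"series":{"type":"array","items":{"type":"array","items":{"type":"array","items":{"type":"number"}}}},"force":{"type":"number"}},"required":["series"]}

```bash
mkdir -p pics; python3 - <<'E'
from plant import sensors,cams,r
import cv2
s=sensors.get_state();print(s, r.grip_depth)
for n in("side","top"):
    cv2.imwrite(f"pics/{n}0.png",cams.snapshot(n)); print(cams.camera_model(n))
E
```

```text
{'clock': 0.0, 'q': array([ 1.36877317,  0.68997314, -0.19451065,  1.56637342,  0.15729636,
        0.90251819, -0.21508784]), 'qd': array([-2.53916474e-04,  2.28052035e-04, -8.84293368e-04,  1.17055377e-03,
        1.83346598e-03,  3.60103624e-04, -8.08310319e-05]), 'joint_torque': array([-1.16124979e-04, -5.27560079e+01, -1.26648489e+00, -1.53425127e+01,
       -5.25282905e-02,  6.58172314e-03,  1.58617177e-04]), 'tool_pos': array([ 0.14582219, -0.60707634,  0.2379089 ]), 'eef_rot': array([ 9.93050432e-01,  1.17685836e-01, -1.80414014e-04, -9.22828360e-04]), 'contact_force': array([-0.03567135,  0.74262857,  0.43725293]), 'moment': array([-0.0502303 ,  0.01595815,  0.01544529]), 'opening': 1.0007505802804493} -0.0187
{'fx': 461.44140155802734, 'fy': 461.44140155802734, 'cx': 329.3789767999409, 'cy': 195.8099694152357, 'camera_from_world': array([[-0.9515417 , -0.30711918,  0.0156909 ,  0.49287485],
       [-0.23039337,  0.67816958, -0.69785737,  0.13568205],
       [ 0.2036843 , -0.66765547, -0.71606486,  1.02391897],
       [ 0.        ,  0.        ,  0.        ,  1.        ]])}
{'fx': 466.7370768610045, 'fy': 466.7370768610045, 'cx': 324.06498378078663, 'cy': 190.11085172857818, 'camera_from_world': array([[ 2.31534895e-02, -9.99718912e-01,  5.10032127e-03,
         7.34386853e-02],
       [-9.81954984e-01, -2.36992885e-02, -1.87623968e-01,
         4.87358655e-01],
       [ 1.87692103e-01, -6.64136323e-04, -9.82227689e-01,
         1.15039960e+00],
       [ 0.00000000e+00,  0.00000000e+00,  0.00000000e+00,
         1.00000000e+00]])}
```

View pics/side0.png

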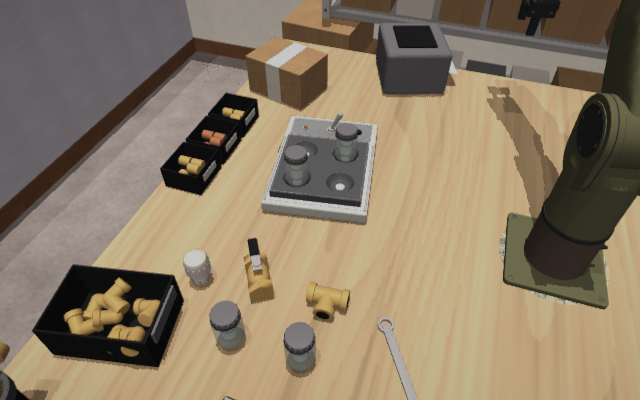

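View pics/top0.png

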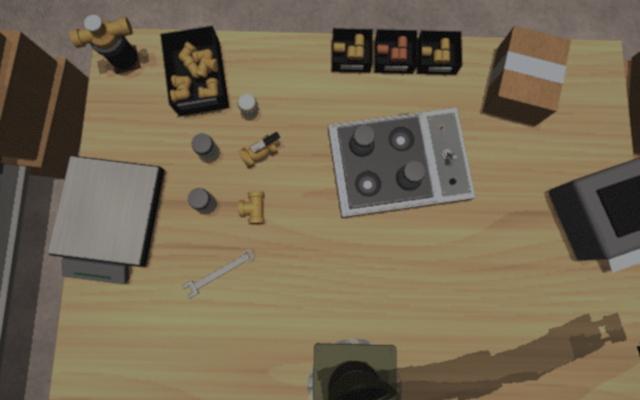

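The side view shows two bench bowls at (227,326) and (300,348), and the tray at about (320,165) with bowls in the near-right and far-left pockets. The top view shows the bench bowls at (205,147) and (202,200), the free pockets at (368,184) and (401,139), and the toggle at about (448,155).

```bash
cat > h.py <<'E'
from plant import sensors,cams,r
import cv2, numpy as np
def P(n):
    m=cams.camera_model(n);K=np.array([[m['fx'],0,m['cx']],[0,m['fy'],m['cy']],[0,0,1]])
    return K@np.array(m['camera_from_world'])[:3]
Ps,Pt=P('side'),P('top')
def proj(P,X):
    v=P@np.r_[X,1];return v[:2]/v[2]
def tri(a,b):
    X=cv2.triangulatePoints(Ps,Pt,np.float64(a).reshape(2,1),np.float64(b).reshape(2,1))[:,0];X=X[:3]/X[3]
    e=max(np.linalg.norm(proj(Ps,X)-a),np.linalg.norm(proj(Pt,X)-b));return X,e
def atz(P,px,z):
    A=np.array([P[0]-px[0]*P[2],P[1]-px[1]*P[2]])
    return np.r_[np.linalg.solve(A[:,:2],-(A[:,2]*z+A[:,3])),z]
E
python3 - <<'E'
from h import *
for n in ["bowl_a","light_box","pocket_near_left","pocket_far_right","pocket_near_right","pocket_far_left","toggle_tip","toggle_pivot","ball_valve","pipe_tee","radiator_head","wrench"]:
    S=[d for d in cams.mark_of("side",n) if d['confidence']>.3]; T=[d for d in cams.mark_of("top",n) if d['confidence']>.3]
    print(n,[(np.round(d['at']),round(d['confidence'],2)) for d in S],[(np.round(d['at']),round(d['confidence'],2)) for d in T])
    for s in S:
        for t in T:
            X,e=tri(s['at'],t['at'])
            if e<4: print('   ',X.round(4),round(e,1))
print(sensors.get_state()['clock'])
E
```

```text
bowl_a [(array([295., 180.]), 0.73), (array([343., 158.]), 0.64), (array([298., 362.]), 0.59), (array([232., 338.]), 0.57)] [(array([212., 153.]), 0.82), (array([407., 180.]), 0.67), (array([207., 202.]), 0.6), (array([362., 145.]), 0.59)]
    [ 0.6107 -0.0123  0.0363] 0.4
    [ 0.5209 -0.1298  0.0344] 0.7
    [ 0.4531  0.3964 -0.011 ] 1.3
    [ 0.5902  0.3928 -0.0106] 1.0
light_box [(array([322., 168.]), 0.71)] [(array([398., 165.]), 0.82)]
    [ 0.5726 -0.114  -0.0016] 1.2
pocket_near_left [(array([335., 186.]), 0.98)] [(array([366., 186.]), 0.81), (array([453., 158.]), 0.69)]
    [ 0.506  -0.0232  0.0376] 2.2
pocket_far_right [(array([306., 152.]), 0.74), (array([345., 158.]), 0.71)] [(array([400., 138.]), 0.68)]
    [ 0.6245 -0.1114  0.0435] 2.0
pocket_near_right [(array([348., 158.]), 0.73)] [(array([404., 178.]), 0.57)]
    [ 0.5135 -0.12    0.0506] 2.7
pocket_far_left [(array([294., 184.]), 0.87)] [(array([362., 146.]), 0.61)]
    [ 0.6137 -0.0123  0.0206] 0.4
toggle_tip [(array([340., 117.]), 0.65), (array([298., 185.]), 0.37)] [(array([456., 156.]), 0.53)]
    [ 0.5745 -0.2503  0.0717] 1.5
toggle_pivot [(array([333., 130.]), 0.65)] [(array([443., 153.]), 0.72)]
    [ 0.5865 -0.2228  0.0445] 2.4
ball_valve [(array([262., 280.]), 0.67)] [(array([257., 150.]), 0.61)]
    [0.5873 0.2665 0.0142] 3.8
pipe_tee [(array([326., 304.]), 0.8)] [(array([259., 206.]), 0.63)]
    [ 0.447   0.2589 -0.0229] 2.4
radiator_head [(array([198., 280.]), 0.92)] [(array([250., 110.]), 0.73), (array([444., 157.]), 0.55)]
    [ 0.715   0.2957 -0.0089] 0.2
wrench [(array([397., 360.]), 0.57)] [(array([221., 273.]), 0.91)]
    [0.2743 0.3438 0.0062] 1.5
1.3
```

```bash
python3 - <<'E'
import cv2
t=cv2.imread('pics/top0.png');s=cv2.imread('pics/side0.png')
cv2.imwrite('pics/z1.png',cv2.resize(t[95:225,320:480],None,fx=4.6,fy=4.6,interpolation=cv2.INTER_CUBIC))
cv2.imwrite('pics/z2.png',cv2.resize(s[100:225,255:390],None,fx=4.6,fy=4.6,interpolation=cv2.INTER_CUBIC))
cv2.imwrite('pics/z3.png',cv2.resize(t[90:225,175:285],None,fx=4.4,fy=4.4,interpolation=cv2.INTER_CUBIC))
cv2.imwrite('pics/z4.png',cv2.resize(s[230:390,170:370],None,fx=3.7,fy=3.7,interpolation=cv2.INTER_CUBIC))
E
```

```text
(no output)
```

View pics/z1.png

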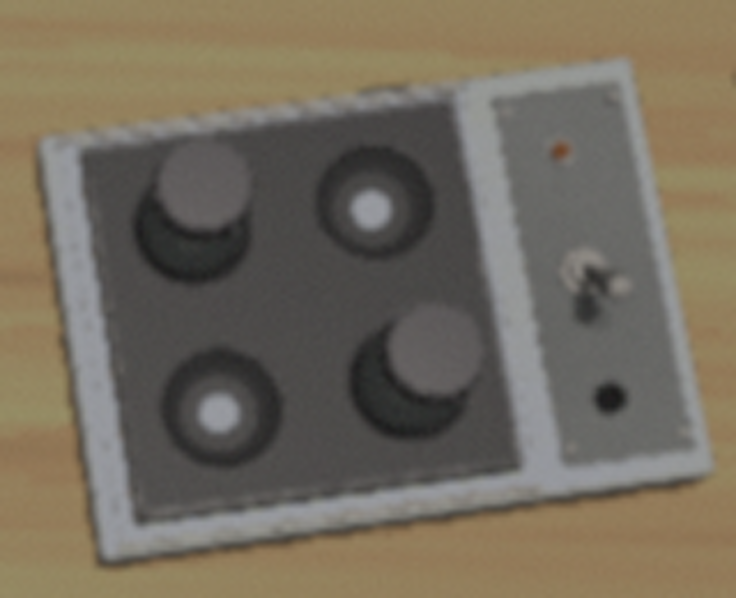

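View pics/z2.png

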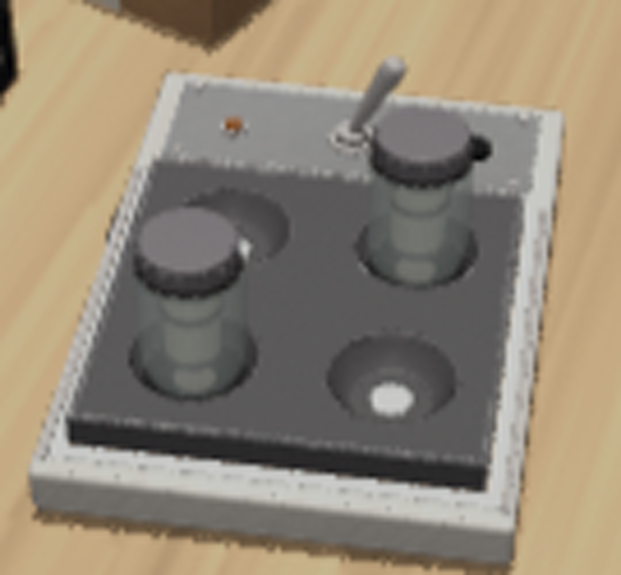

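View pics/z3.png

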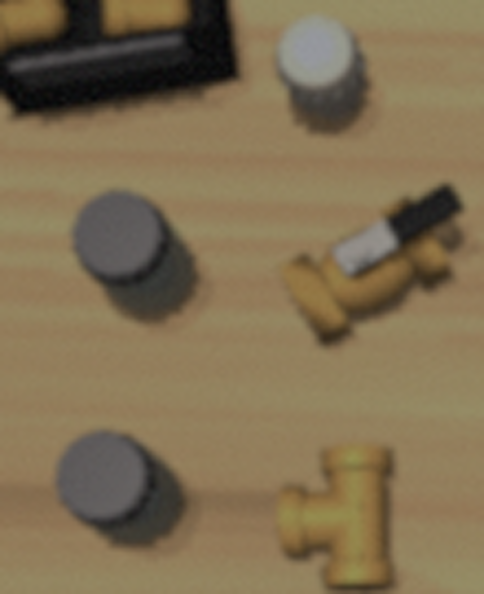

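View pics/z4.png

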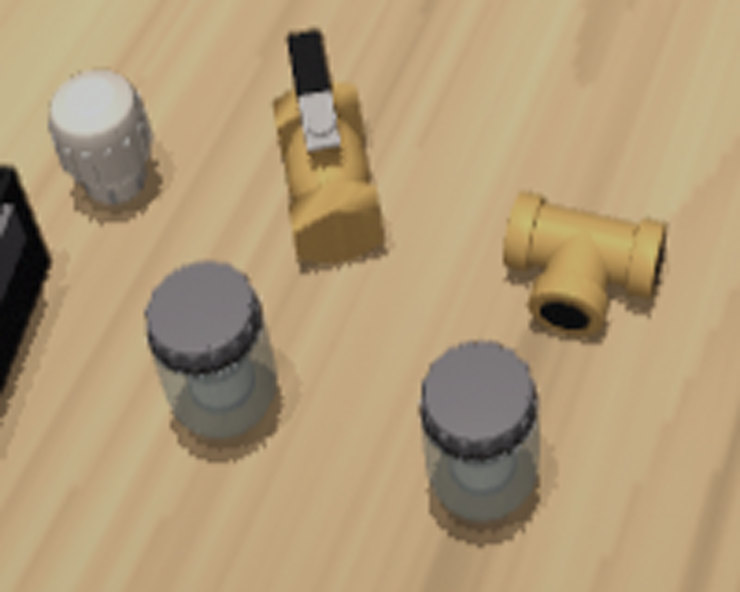

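The zooms show the caps clearly, and the two free pockets have light-hole centres at (218,413) and (372,210) in z1. I'll triangulate these and fit the box pose.

```bash
python3 - <<'E'
from h import *
from scipy.optimize import least_squares
def u(p,f,o): return (np.array(p)+.5)/f-.5+np.array(o)
t=lambda *p:u(p,4.6,(320,95)); s=lambda *p:u(p,4.6,(255,100))
t3=lambda *p:u(p,4.4,(175,90)); s4=lambda *p:u(p,3.7,(170,230))
for n,a,b in [('d',s(190,237),t(205,186)),('c',s(420,140),t(436,349)),('nl mouth',s(392,380),t(222,407)),('nl floor',s(390,400),t(218,413)),('UL',s(33,472),t(42,143)),('UR',s(170,75),t(630,62)),('LR',s(562,115),t(712,472)),('LL',s(513,525),t(103,560)),('tip',s(393,67),t(622,286)),('piv',s(350,135),t(583,270)),
 ('bowlfar',s4(205,308),t3(119,234)),('bowlnear',s4(479,385),t3(103,476))]:
    X,e=tri(a,b);print(n,X.round(4),round(e,1))
obs=[]
h=52.5
import itertools
B=[]
for c in [(125,175,36),(125,-175,36),(-125,-175,36),(-125,175,36)]: B.append(c)
tp=[t(42,143),t(630,62),t(712,472),t(103,560)]; sp=[s(33,472),s(170,75),s(562,115),s(513,525)]
def fit(free):
    def place(p,c): 
        cs,sn=np.cos(p[2]),np.sin(p[2]);return np.array([p[0]+cs*c[0]-sn*c[1],p[1]+sn*c[0]+cs*c[1],c[2]])/1e3
    def res(p):
        e=[]
        for c,a,b in zip(B,tp,sp): e+=[proj(Pt,place(p,c))-a,proj(Ps,place(p,c))-b]
        ty=p[3]
        for c,a,b in [((-h,ty+h,40),t(218,413),s(390,400)),((h,ty-h,40),t(372,210),None),((-h,ty+h,56),t(222,407),s(392,380)),((h,ty-h,56),t(376,203),None),((h,ty+h,136),t(205,186),s(190,237)),((-h,ty-h,136),t(436,349),s(420,140))]:
            e.append(proj(Pt,place(p,c))-a)
            if b is not None:e.append(proj(Ps,place(p,c))-b)
        return np.concatenate(e)
    o=least_squares(res,[570,-110,.12,50],loss='soft_l1');print(o.x,res(o.x).reshape(-1,2).round(1).tolist())
    ty=o.x[3]
    for n,c in dict(nl=(-h,ty+h,40),nr=(-h,ty-h,40),fl=(h,ty+h,40),fr=(h,ty-h,40)).items(): print(n,place(o.x,c).round(4))
fit(1)
E
```

```text
d [ 0.6056 -0.0094  0.133 ] 0.8
c [ 0.5219 -0.1318  0.1254] 0.8
nl mouth [ 0.5035 -0.027   0.0498] 1.0
nl floor [ 0.5033 -0.0261  0.0358] 0.8
UL [0.6627 0.0763 0.0289] 0.6
UR [ 0.7211 -0.2675  0.0273] 0.7
LR [ 0.4779 -0.3059  0.0286] 0.6
LL [0.4191 0.0374 0.0339] 0.6
tip [ 0.569  -0.2415  0.0868] 0.7
piv [ 0.5918 -0.2339  0.037 ] 0.6
bowlfar [0.5885 0.3951 0.0885] 1.5
bowlnear [0.4484 0.3932 0.0924] 0.9
[ 5.69741810e+02 -1.12264879e+02  1.66724956e-01  4.42491363e+01] [[-1.7, -0.8], [-2.2, -1.0], [-0.3, -0.9], [-1.5, -2.1], [0.8, 1.0], [0.5, -2.1], [-0.8, 1.0], [-0.0, 0.1], [-0.0, 0.9], [-0.2, -1.2], [-0.5, 0.8], [-0.3, 1.0], [-0.4, -1.6], [-0.4, 0.5], [-0.4, 0.4], [-0.9, -0.9], [-0.2, 0.8], [0.2, -2.9]]
nl [ 0.5019 -0.0256  0.04  ]
nr [ 0.5193 -0.1291  0.04  ]
fl [ 0.6055 -0.0081  0.04  ]
fr [ 0.6229 -0.1117  0.04  ]
```

```bash
python3 - <<'E'
from h import *
for p in [(550,190),(575,268),(610,268)]: print(p,atz(Pt,p,0.0).round(3),atz(Pt,p,.2).round(3))
# dark box in side: top near-left corner (378,55) & bottom(380,90)
for p in [(381,92),(445,94),(450,60)]: print('s',p,atz(Ps,p,0.0).round(3),atz(Ps,p,.15).round(3))
def u(p,f,o): return (np.array(p)+.5)/f-.5+np.array(o)
for n,a,b in [('far',u((205,308),3.7,(170,230)),u((119,234),4.4,(175,90))),('near',u((479,385),3.7,(170,230)),u((103,476),4.4,(175,90)))]:
    print(n,atz(Ps,a,.096).round(4),atz(Pt,b,.096).round(4))
E
```

```text
(550, 190) [ 0.509 -0.518  0.   ] [ 0.468 -0.419  0.2  ]
(575, 268) [ 0.305 -0.569  0.   ] [ 0.298 -0.462  0.2  ]
(610, 268) [ 0.307 -0.66   0.   ] [ 0.299 -0.538  0.2  ]
s (381, 92) [ 0.511 -0.515  0.   ] [ 0.471 -0.285  0.15 ]
s (445, 94) [ 0.315 -0.571  0.   ] [ 0.311 -0.331  0.15 ]
s (450, 60) [ 0.329 -0.791  0.   ] [ 0.322 -0.511  0.15 ]
far [0.5827 0.3988 0.096 ] [0.5889 0.3936 0.096 ]
near [0.446  0.3949 0.096 ] [0.4494 0.3924 0.096 ]
```

drive_tool(series=[[[0, 10, 40, 0, 88], [10, 30, 20, 0, 88], [15, 45, 0, 0, 88], [15, 45, 0, 0, 88], [20, 45, 0, 0, 88], [20, 45, 0, 0, 88], [20, 45, 0, 0, 88], [20, 45, 0, 0, 88], [20, 45, 0, 0, 88], [20, 45, 0, 0, 88]]], force=30)

```text
clock: 2.3
tool_pos: [0.3066, -0.2061, 0.2991]
eef_rot: [0.993, 0.117, 0.0, 0.0]
contact_force: [0.9, -0.8, 0.1]
opening: 0.999
```

```bash
python3 -c "
from plant import sensors
s=sensors.get_state();print(s['q'].round(3),s['tool_pos'],s['clock'])"
```

```text
[ 0.69   0.272 -0.29   2.178  0.119  0.705 -1.017] [ 0.3066364  -0.20605641  0.29908509] 2.3
```

drive_tool(series=[[[25, 42, 0, 0.05, 88], [25, 42, 0, 0.05, 88], [25, 42, 0, 0.05, 88], [20, 45, 0, 0.06, 88], [15, 45, 0, 0.06, 88], [10, 45, 0, 0.06, 88], [5, 47, 0, 0.06, 88], [5, 47, 0, 0.06, 88], [5, 47, 0, 0.06, 88], [5, 47, 0, 0.06, 88]]])

```text
clock: 3.3
tool_pos: [0.4461, 0.2431, 0.2989]
eef_rot: [0.919, 0.393, 0.0, 0.0]
contact_force: [0.9, 0.7, -0.4]
opening: 0.993
```

```bash
python3 -c "
from plant import sensors
s=sensors.get_state();print(s['q'].round(3),s['tool_pos'],s['clock'])"
```

```text
[-0.273  0.487 -0.49   1.824  0.285  0.901 -1.655] [0.44609016 0.24313062 0.29890711] 3.3
```

drive_tool(series=[[[2, 40, 0, 0.04, 88], [1, 40, -10, 0.04, 88], [0, 40, -30, 0.04, 88], [0, 30, -40, 0.024, 88], [0, 0, -40, 0, 88], [0, 0, -30, 0, 88], [0, 0, 0, 0, 88]]])

```text
clock: 4.0
tool_pos: [0.447, 0.389, 0.1448]
eef_rot: [0.889, 0.458, -0.004, 0.002]
contact_force: [-0.2, -1.2, -0.3]
opening: 0.996
```

```bash
python3 - <<'E'
from h import *
s=sensors.get_state();print(s['q'].round(3),s['tool_pos'],s['contact_force'])
a=cams.snapshot('side');b=cams.snapshot('top')
X=s['tool_pos'];print(proj(Ps,X),proj(Pt,X))
cv2.imwrite('pics/a1.png',np.hstack([cv2.resize(a[200:400,200:400],(400,400)),cv2.resize(b[100:300,120:320],(400,400))]))
E
```

```text
[-0.559  0.797 -0.416  1.735  0.456  0.716 -1.836] [0.44703533 0.38901349 0.14481392] [-0.1977061  -1.17252749 -0.32965164]
[298.86437266 315.81098714] [193.94684271 195.24081725]
```

View pics/a1.png

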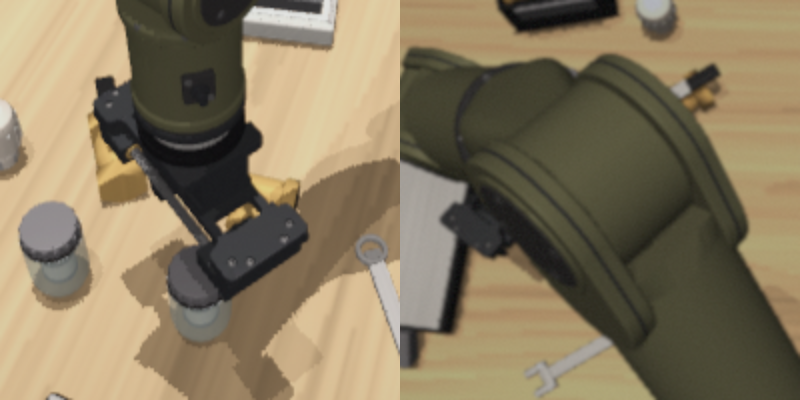

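```bash
python3 - <<'E'
from h import *
s=sensors.get_state();X=s['tool_pos'];print(X,s['eef_rot'])
X[2]=.096;print(proj(Ps,X))
E
```

```text
[0.44928638 0.39142315 0.14922144] [ 8.89398533e-01  4.57132636e-01  5.71507797e-05 -2.48695168e-07]
[298.03441468 331.3165631 ]
```

drive_tool(series=[[[-1, 2, -20, 0, 88], [0, 0, -25, 0, 88], [0, 0, -25, 0, 88], [0, 0, -20, 0, 88], [0, 0, -12, 0, 88], [0, 0, -4, 0, 88], [0, 0, 0, 0, 80], [0, 0, 0, 0, 70]]], force=25)

```text
clock: 4.9
tool_pos: [0.4488, 0.394, 0.044]
eef_rot: [0.889, 0.457, 0.001, -0.0]
contact_force: [0.6, 1.1, -0.1]
opening: 0.841
```

```bash
python3 - <<'E'
from h import *
s=sensors.get_state();print(s['tool_pos'],s['contact_force'],s['opening'])
a=cams.snapshot('side')
cv2.imwrite('pics/a2.png',cv2.resize(a[260:400,200:400],(800,560)))
E
```

```text
[0.44878373 0.3940024  0.04404867] [ 0.64933083  1.08088463 -0.10253545] 0.8409021035759174
```

View pics/a2.png

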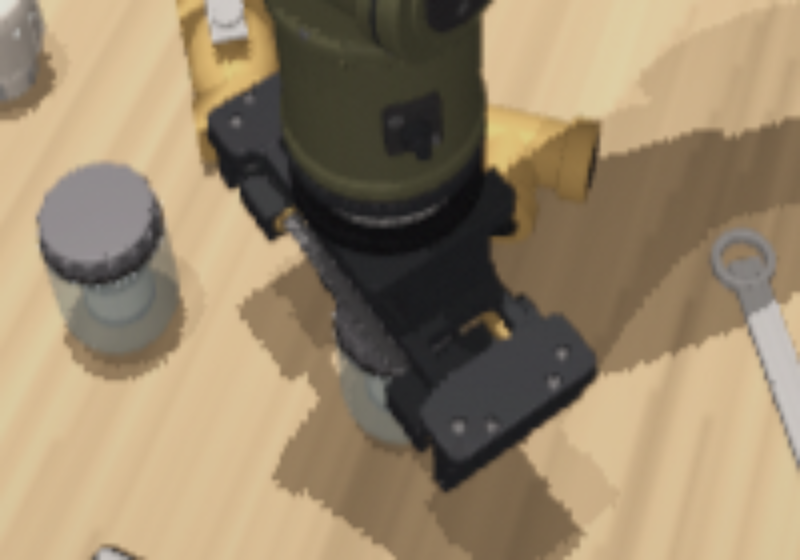

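The bowl sits between the fingers, visible at about (375,380). I'll close on it gently.

drive_tool(series=[[[0, 0, 0, 0, 64], [0, 0, 0, 0, 61], [0, 0, 0, 0, 59], [0, 0, 0, 0, 57], [0, 0, 0, 0, 55], [0, 0, 0, 0, 53], [0, 0, 0, 0, 50], [0, 0, 0, 0, 50], [0, 0, 0, 0, 50]]], force=28)

```text
clock: 5.85
tool_pos: [0.4478, 0.3936, 0.0428]
eef_rot: [0.889, 0.457, 0.0, -0.0]
contact_force: [-1.1, 0.4, 2.6]
opening: 0.627
```

drive_tool(series=[[[0, 0, 5, 0, 50], [0, 0, 15, 0, 50], [0, 0, 25, 0, 50], [0, 0, 35, 0, 50], [0, 0, 40, 0, 50], [0, 0, 40, 0, 50], [0, 0, 20, 0, 50], [0, 0, 0, 0, 50]]])

```text
clock: 6.65
tool_pos: [0.4495, 0.3945, 0.2267]
eef_rot: [0.89, 0.457, 0.003, -0.001]
contact_force: [-0.2, 0.1, -2.1]
opening: 0.628
```

```bash
python3 - <<'E'
from h import *
s=sensors.get_state();print(s['tool_pos'],s['contact_force'],s['opening'],s['q'].round(2))
a=cams.snapshot('side')
cv2.imwrite('pics/a3.png',cv2.resize(a[160:400,150:450],(750,600)))
E
```

```text
[0.44947462 0.39445842 0.22672203] [-0.17067912  0.06542279 -2.09741861] 0.6279839154094538 [-0.53  0.69 -0.47  1.66  0.39  0.87 -1.78]
```

View pics/a3.png

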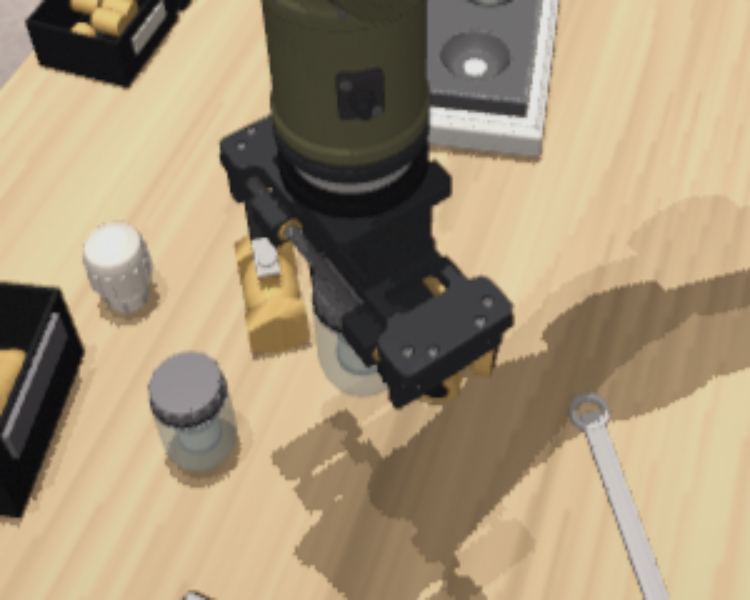

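drive_tool(series=[[[5, -15, 5, 0, 50], [10, -30, 5, 0, 50], [15, -40, 0, 0, 50], [15, -42, 0, 0, 50], [15, -42, 0, 0, 50], [15, -42, 0, 0, 50], [15, -42, 0, 0, 50], [15, -42, 0, 0, 50], [15, -42, 0, 0, 50], [15, -42, 0, 0, 50]]])

```text
clock: 7.7
tool_pos: [0.5818, 0.0104, 0.231]
eef_rot: [0.89, 0.457, -0.002, -0.0]
contact_force: [1.1, -0.0, -2.3]
opening: 0.631
```

drive_tool(series=[[[15, -42, 0, 0, 50], [12, -38, 0, 0, 50], [8, -27, 0, 0, 50], [4, -15, 0, 0, 50], [0, -5, 0, 0, 50], [0, 0, 0, 0, 50], [0, 0, 0, 0, 50]]])

```text
clock: 8.4
tool_pos: [0.6215, -0.1103, 0.2326]
eef_rot: [0.889, 0.459, 0.0, -0.001]
contact_force: [-0.2, 1.0, -1.3]
opening: 0.624
```

```bash
python3 - <<'E'
from h import *
s=sensors.get_state();print(s['tool_pos'],s['contact_force'],s['opening'],s['q'].round(2))
a=cams.snapshot('side');b=cams.snapshot('top')
cv2.imwrite('pics/b1.png',np.hstack([cv2.resize(a[50:250,230:430],(400,400)),cv2.resize(b[70:270,300:500],(400,400))]))
E
```

```text
[ 0.62150231 -0.11030166  0.23264657] [-0.19243324  1.01972738 -1.26739818] 0.6244509749995053 [ 0.39  0.74 -0.53  1.54  0.43  0.98 -0.89]
```

View pics/b1.png

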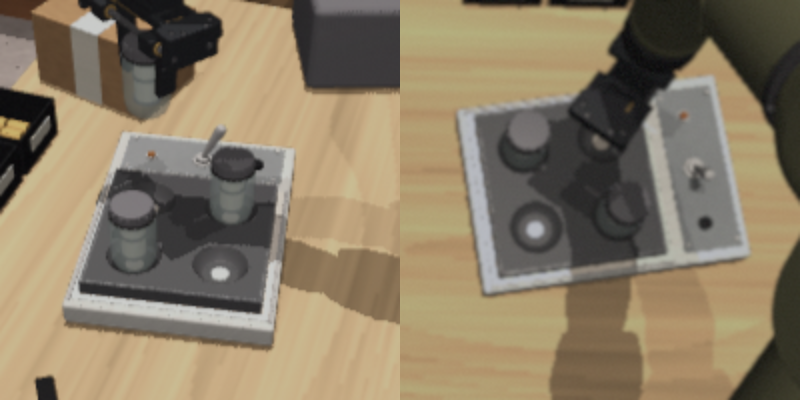

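The bowl is held upright above the far-right pocket. I'll lower it to about 15 mm above the pocket and look again.

drive_tool(series=[[[1, -1, -15, 0, 50], [0, 0, -25, 0, 50], [0, 0, -30, 0, 50], [0, 0, -25, 0, 50], [0, 0, -15, 0, 50], [0, 0, -10, 0, 50], [0, 0, -5, 0, 50], [0, 0, -5, 0, 50], [0, 0, 0, 0, 50]]])

```text
clock: 9.4
tool_pos: [0.6233, -0.1137, 0.1029]
eef_rot: [0.889, 0.457, 0.0, 0.0]
contact_force: [1.0, -0.1, -2.0]
opening: 0.626
```

```bash
python3 - <<'E'
from h import *
s=sensors.get_state();print(s['tool_pos'],s['contact_force'],s['opening'])
a=cams.snapshot('side');b=cams.snapshot('top')
cv2.imwrite('pics/b2.png',np.hstack([cv2.resize(a[100:225,255:380],(400,400),interpolation=cv2.INTER_CUBIC),cv2.resize(b[90:215,320:445],(400,400))]))
E
```

```text
[ 0.62326186 -0.11370472  0.10285415] [ 1.00897977 -0.10778411 -1.95446445] 0.6258923172354979
```

View pics/b2.png

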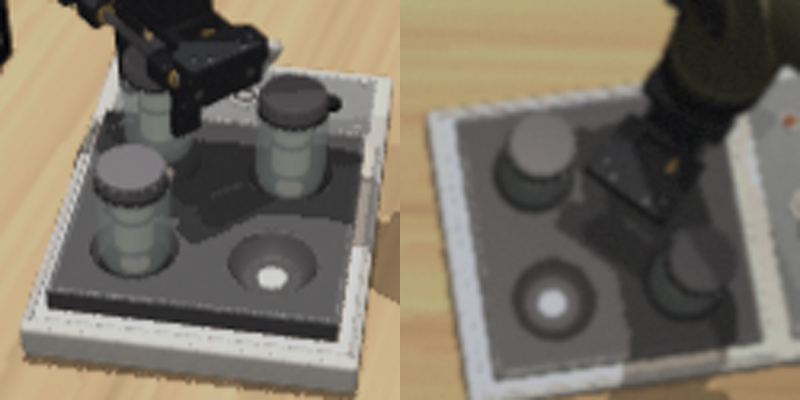

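drive_tool(series=[[[0, 1, -4, 0, 50], [0, 0, -4, 0, 50], [0, 0, -3, 0, 50], [0, 0, -2, 0, 50], [0, 0, -1, 0, 50], [0, 0, 0, 0, 50]]])

```text
clock: 10.1
tool_pos: [0.623, -0.1127, 0.0885]
eef_rot: [0.889, 0.457, -0.0, -0.0]
contact_force: [0.0, 0.1, -2.4]
opening: 0.63
```

drive_tool(series=[[[0, 0, -1, 0, 50], [0, 0, -1, 0, 50], [0, 0, 0, 0, 50]]])

```text
clock: 10.4
tool_pos: [0.623, -0.1128, 0.0867]
eef_rot: [0.889, 0.457, -0.0, 0.0]
contact_force: [-0.5, -0.3, -3.2]
opening: 0.626
```

drive_tool(series=[[[0, 0, -1, 0, 50], [0, 0, -1, 0, 50], [0, 0, 0, 0, 50]]])

```text
clock: 10.7
tool_pos: [0.6229, -0.1127, 0.0846]
eef_rot: [0.889, 0.457, -0.0, -0.0]
contact_force: [-1.2, 0.2, -1.6]
opening: 0.627
```

drive_tool(series=[[[0, 0, -1, 0, 50], [0, 0, 0, 0, 50]]])

```text
clock: 10.9
tool_pos: [0.623, -0.1127, 0.0836]
eef_rot: [0.889, 0.457, -0.0, -0.0]
contact_force: [-0.4, 0.6, -1.4]
opening: 0.63
```

drive_tool(series=[[[0, 0, -1, 0, 50], [0, 0, 0, 0, 50]]])

```text
clock: 11.1
tool_pos: [0.6232, -0.1127, 0.0829]
eef_rot: [0.889, 0.457, 0.0, 0.0]
contact_force: [0.0, 0.1, -0.5]
opening: 0.631
```

drive_tool(series=[[[0, 0, -0.5, 0, 50], [0, 0, 0, 0, 50]]])

```text
clock: 11.3
tool_pos: [0.6232, -0.1126, 0.0828]
eef_rot: [0.889, 0.457, 0.0, 0.0]
contact_force: [-1.5, 0.5, 4.1]
opening: 0.626
```

drive_tool(series=[[[0, 0, -0.5, 0, 50], [0, 0, 0, 0, 50]]])

```text
clock: 11.5
tool_pos: [0.6233, -0.1125, 0.0828]
eef_rot: [0.889, 0.457, 0.0, 0.0]
contact_force: [-2.4, 0.6, 7.6]
opening: 0.63
```

Contact comes at z 0.0828, which is exactly 40 mm above the bench grasp. I'll ease the press and release.

drive_tool(series=[[[0, 0, 0.6, 0, 50], [0, 0, 0, 0, 55], [0, 0, 0, 0, 57], [0, 0, 0, 0, 59], [0, 0, 0, 0, 61], [0, 0, 0, 0, 64], [0, 0, 0, 0, 68], [0, 0, 0, 0, 72], [0, 0, 0, 0, 72]]])

```text
clock: 12.4
tool_pos: [0.6231, -0.1127, 0.0823]
eef_rot: [0.889, 0.457, 0.0, 0.0]
contact_force: [0.5, 1.0, -0.5]
opening: 0.818
```

```bash
python3 - <<'E'
from h import *
s=sensors.get_state();print(s['tool_pos'],s['contact_force'],s['opening'])
a=cams.snapshot('side')
cv2.imwrite('pics/b3.png',cv2.resize(a[100:225,255:380],(600,600),interpolation=cv2.INTER_CUBIC))
E
```

```text
[ 0.62305936 -0.11271807  0.08229918] [ 0.52100666  1.03432185 -0.48375545] 0.8184992966655631
```

View pics/b3.png

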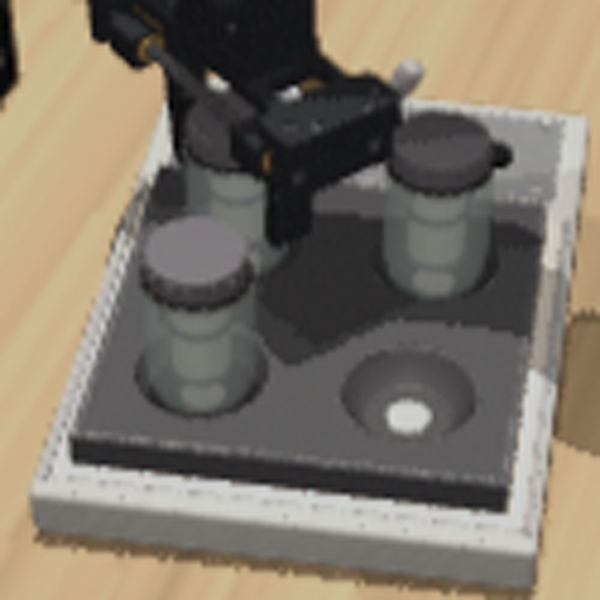

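The bowl is standing and the fingers are clear of it. I'll lift straight up and go for the second bowl.

drive_tool(series=[[[0, 0, 5, 0, 72], [0, 0, 15, 0, 72], [0, 0, 30, 0, 72], [0, 0, 40, 0, 72], [0, 0, 40, 0, 72], [-2, 20, 20, 0, 88], [-3, 40, 0, 0, 88], [-3, 45, 0, 0, 88], [-3, 45, 0, 0, 88], [-3, 45, 0, 0, 88]]])

```text
clock: 13.45
tool_pos: [0.6089, 0.084, 0.234]
eef_rot: [0.889, 0.457, 0.001, 0.0]
contact_force: [0.2, 0.3, 0.0]
opening: 0.999
```

```bash
python3 - <<'E'
from h import *
s=sensors.get_state();print(s['tool_pos'],s['contact_force'],s['opening'])
a=cams.snapshot('side')
cv2.imwrite('pics/b4.png',cv2.resize(a[80:240,235:395],(600,600),interpolation=cv2.INTER_CUBIC))
E
```

```text
[0.60892355 0.08400533 0.23397734] [0.1574368  0.30151161 0.02214583] 0.9990751598489328
```

View pics/b4.png

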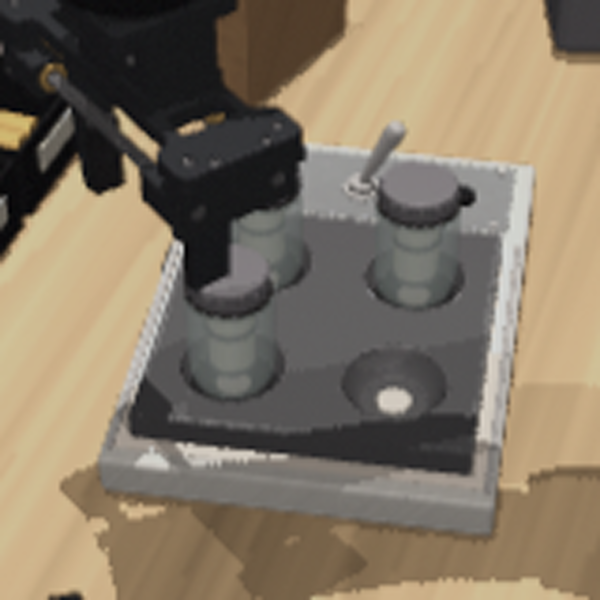

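drive_tool(series=[[[-3, 45, 0, 0, 88], [-3, 45, 0, 0, 88], [-3, 45, 0, 0, 88], [-3, 45, 0, 0, 88], [-3, 45, 0, 0, 88], [-3, 40, 0, 0, 88], [-2, 30, 0, 0, 88], [-2, 18, 0, 0, 88], [0, 0, 0, 0, 88], [0, 0, 0, 0, 88]]])

```text
clock: 14.5
tool_pos: [0.5873, 0.3944, 0.233]
eef_rot: [0.889, 0.457, 0.0, 0.0]
contact_force: [1.4, -0.8, 0.6]
opening: 0.997
```

drive_tool(series=[[[-1, 1, -20, 0, 88], [0, 0, -35, 0, 88], [0, 0, -40, 0, 88], [0, 0, -35, 0, 88], [0, 0, -25, 0, 88], [0, 0, -20, 0, 88], [0, 0, -11, 0, 88], [0, 0, -4, 0, 84], [0, 0, 0, 0, 76], [0, 0, 0, 0, 70]]])

```text
clock: 15.5
tool_pos: [0.5869, 0.3965, 0.0437]
eef_rot: [0.889, 0.457, 0.001, -0.0]
contact_force: [-0.1, -0.2, 0.8]
opening: 0.804
```

```bash
python3 - <<'E'
from h import *
s=sensors.get_state();print(s['tool_pos'],s['contact_force'],s['opening'])
a=cams.snapshot('side')
cv2.imwrite('pics/a5.png',cv2.resize(a[230:380,130:330],(800,600)))
E
```

```text
[0.58693895 0.39649895 0.0437337 ] [-0.09201998 -0.15872915  0.82890954] 0.803938468943348
```

View pics/a5.png

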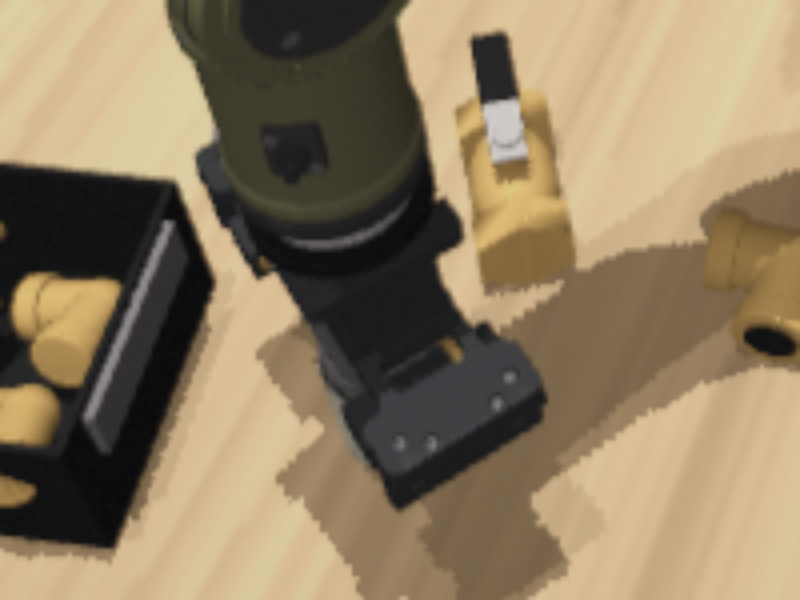

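drive_tool(series=[[[0, 0, 0, 0, 64], [0, 0, 0, 0, 61], [0, 0, 0, 0, 59], [0, 0, 0, 0, 57], [0, 0, 0, 0, 55], [0, 0, 0, 0, 53], [0, 0, 0, 0, 50], [0, 0, 0, 0, 50], [0, 0, 0, 0, 50]]], force=28)

```text
clock: 16.45
tool_pos: [0.5865, 0.3961, 0.0425]
eef_rot: [0.889, 0.457, 0.0, 0.0]
contact_force: [1.4, -1.1, 2.4]
opening: 0.624
```

drive_tool(series=[[[0, 0, 5, 0, 50], [0, 0, 15, 0, 50], [0, 0, 25, 0, 50], [0, 0, 35, 0, 50], [0, 0, 40, 0, 50], [0, 0, 40, 0, 50], [0, 0, 25, 0, 50], [0, 0, 5, 0, 50], [0, 0, 0, 0, 50]]])

```text
clock: 17.35
tool_pos: [0.5857, 0.3965, 0.2331]
eef_rot: [0.889, 0.457, 0.0, -0.0]
contact_force: [1.2, -0.4, -2.9]
opening: 0.623
```

```bash
python3 - <<'E'
from h import *
s=sensors.get_state();print(s['tool_pos'],s['contact_force'],s['opening'])
a=cams.snapshot('side')
cv2.imwrite('pics/a6.png',cv2.resize(a[160:400,130:430],(750,600)))
E
```

```text
[0.58573492 0.39652177 0.23309867] [ 1.22197762 -0.36255794 -2.90641877] 0.6225713821381482
```

View pics/a6.png

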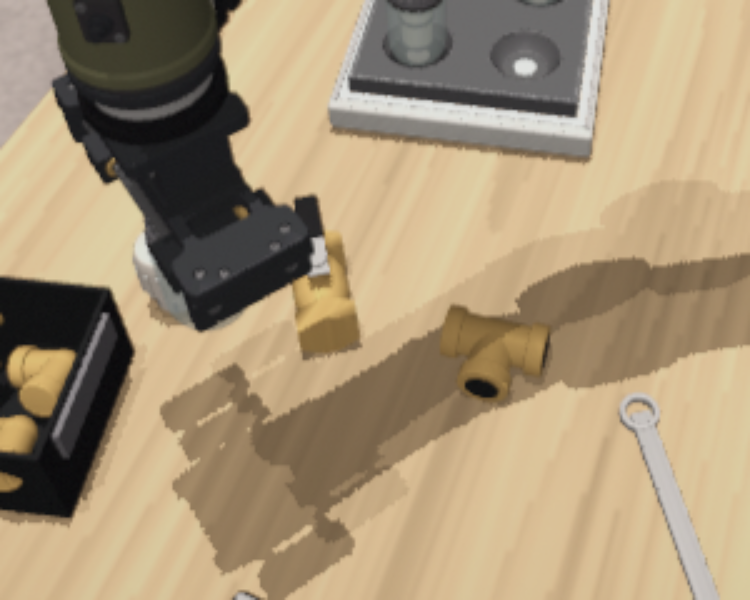

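The second bowl is held and off the bench. Next I'll move to the near-left pocket, about (0.502, -0.0256).

drive_tool(series=[[[-3, -15, 0, 0, 50], [-6, -30, 0, 0, 50], [-8, -40, 0, 0, 50], [-8, -42, 0, 0, 50], [-8, -42, 0, 0, 50], [-8, -42, 0, 0, 50], [-8, -42, 0, 0, 50], [-8, -42, 0, 0, 50], [-8, -42, 0, 0, 50], [-8, -38, 0, 0, 50]]])

```text
clock: 18.4
tool_pos: [0.511, 0.0187, 0.2305]
eef_rot: [0.889, 0.457, -0.002, -0.001]
contact_force: [1.1, 0.0, -2.3]
opening: 0.622
```

drive_tool(series=[[[-6, -27, 0, 0, 50], [-3, -15, 0, 0, 50], [-2, -5, -10, 0, 50], [0, 0, -25, 0, 50], [0, 0, -30, 0, 50], [0, 0, -25, 0, 50], [0, 0, -20, 0, 50], [0, 0, -10, 0, 50], [0, 0, -5, 0, 50], [0, 0, 0, 0, 50]]])

```text
clock: 19.4
tool_pos: [0.5017, -0.0251, 0.1068]
eef_rot: [0.889, 0.458, -0.0, -0.0]
contact_force: [-0.6, -0.1, -1.4]
opening: 0.623
```

```bash
python3 - <<'E'
from h import *
s=sensors.get_state();print(s['tool_pos'],s['contact_force'],s['opening'],s['q'].round(2))
a=cams.snapshot('side');b=cams.snapshot('top')
cv2.imwrite('pics/b5.png',np.hstack([cv2.resize(a[100:225,255:380],(400,400),interpolation=cv2.INTER_CUBIC),cv2.resize(b[90:215,320:445],(400,400))]))
E
```

```text
[ 0.50173149 -0.02511245  0.10675884] [-0.58965391 -0.13831898 -1.41598021] 0.6233532463262091 [ 0.18  0.77 -0.36  2.04  0.62  0.44 -1.27]
```

View pics/b5.png

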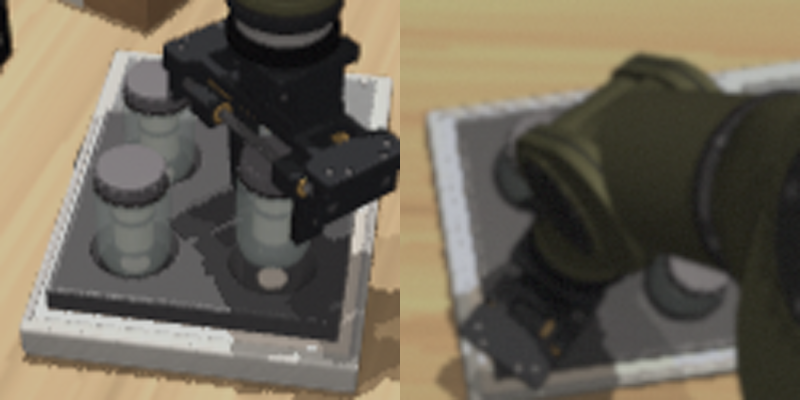

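The bowl at (268,215) is over the pocket hole at (271,278). I'll lower it slowly.

drive_tool(series=[[[0, 0, -5, 0, 50], [0, 0, -6, 0, 50], [0, 0, -4, 0, 50], [0, 0, -3, 0, 50], [0, 0, -2, 0, 50], [0, 0, -1, 0, 50], [0, 0, 0, 0, 50]]])

```text
clock: 20.2
tool_pos: [0.502, -0.0257, 0.0862]
eef_rot: [0.889, 0.457, -0.0, 0.0]
contact_force: [-0.1, 0.6, -1.5]
opening: 0.623
```

drive_tool(series=[[[0, 0, -1, 0, 50], [0, 0, 0, 0, 50]]])

```text
clock: 20.4
tool_pos: [0.5021, -0.0257, 0.0854]
eef_rot: [0.889, 0.457, 0.0, 0.0]
contact_force: [-0.2, -0.3, -2.0]
opening: 0.625
```

drive_tool(series=[[[0, 0, -1, 0, 50], [0, 0, 0, 0, 50]]])

```text
clock: 20.6
tool_pos: [0.502, -0.0257, 0.0843]
eef_rot: [0.889, 0.457, -0.0, 0.0]
contact_force: [-0.6, -0.2, -1.7]
opening: 0.621
```

drive_tool(series=[[[0, 0, -0.5, 0, 50], [0, 0, 0, 0, 50]]])

```text
clock: 20.8
tool_pos: [0.502, -0.0257, 0.0838]
eef_rot: [0.889, 0.457, 0.0, 0.0]
contact_force: [0.2, 0.1, -1.8]
opening: 0.626
```

drive_tool(series=[[[0, 0, -0.5, 0, 50], [0, 0, 0, 0, 50]]])

```text
clock: 21.0
tool_pos: [0.502, -0.0257, 0.0833]
eef_rot: [0.889, 0.457, -0.0, 0.0]
contact_force: [0.3, 0.6, -2.8]
opening: 0.627
```

drive_tool(series=[[[0, 0, -0.5, 0, 50], [0, 0, 0, 0, 50]]])

```text
clock: 21.2
tool_pos: [0.502, -0.0257, 0.0828]
eef_rot: [0.889, 0.457, -0.0, 0.0]
contact_force: [-0.7, 0.3, -2.2]
opening: 0.629
```

drive_tool(series=[[[0, 0, -0.4, 0, 50], [0, 0, 0, 0, 50]]])

```text
clock: 21.4
tool_pos: [0.5021, -0.0257, 0.0825]
eef_rot: [0.889, 0.457, 0.0, 0.0]
contact_force: [0.0, -0.1, -1.1]
opening: 0.624
```

drive_tool(series=[[[0, 0, -0.4, 0, 50], [0, 0, 0, 0, 50]]])

```text
clock: 21.6
tool_pos: [0.5021, -0.0257, 0.0824]
eef_rot: [0.889, 0.457, 0.0, 0.0]
contact_force: [-1.3, -0.6, 4.0]
opening: 0.628
```

drive_tool(series=[[[0, 0, -0.3, 0, 50], [0, 0, 0, 0, 50]]])

```text
clock: 21.8
tool_pos: [0.5021, -0.0256, 0.0823]
eef_rot: [0.889, 0.457, 0.0, 0.0]
contact_force: [-0.8, 1.0, 7.6]
opening: 0.623
```

Seated. Releasing.

drive_tool(series=[[[0, 0, 0.5, 0, 50], [0, 0, 0, 0, 55], [0, 0, 0, 0, 57], [0, 0, 0, 0, 59], [0, 0, 0, 0, 61], [0, 0, 0, 0, 64], [0, 0, 0, 0, 68], [0, 0, 0, 0, 72], [0, 0, 0, 0, 72]]])

```text
clock: 22.7
tool_pos: [0.502, -0.0257, 0.0822]
eef_rot: [0.889, 0.457, -0.0, 0.0]
contact_force: [0.0, 0.7, -0.8]
opening: 0.812
```

drive_tool(series=[[[0, 0, 5, 0, 72], [0, 0, 15, 0, 72], [0, 0, 30, 0, 72], [0, 0, 40, 0, 72], [0, 0, 40, 0, 72], [0, 0, 20, 0, 72], [0, -20, 0, 0, 60]]])

```text
clock: 23.4
tool_pos: [0.5042, -0.0427, 0.2361]
eef_rot: [0.888, 0.459, 0.004, 0.001]
contact_force: [1.0, -0.2, 0.1]
opening: 0.749
```

```bash
python3 - <<'E'
from h import *
s=sensors.get_state();print(s['tool_pos'],s['contact_force'],s['opening'],s['q'].round(2))
a=cams.snapshot('side')
cv2.imwrite('pics/b6.png',cv2.resize(a[80:240,235:395],(600,600),interpolation=cv2.INTER_CUBIC))
E
```

```text
[ 0.50423766 -0.04266059  0.2360882 ] [ 0.95510465 -0.16595656  0.12362982] 0.7488361772045956 [ 0.35  0.58 -0.56  1.92  0.43  0.76 -1.07]
```

View pics/b6.png

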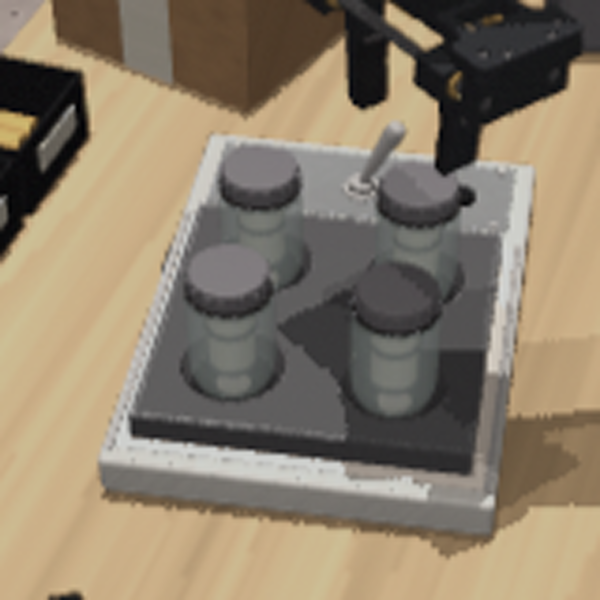

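All four bowls stand upright in their pockets. Next is the toggle. Its pivot is about (0.593, -0.2355), and I'll push its bat along the box's +x, (0.986, 0.166). I'll go in front of it, fingers shut, with the jaw axis along box x.

drive_tool(series=[[[2, -15, 0, 0.05, 40], [2, -35, 0, 0.12, 20], [2, -35, 0, 0.13, 0], [2, -35, 0, 0.13, 0], [2, -35, 0, 0.13, 0], [2, -30, 0, 0.13, 0], [0, -18, 0, 0.096, 0], [0, 0, -30, 0, 0], [0, 0, -30, 0, 0], [0, 0, 0, 0, 0]]], force=15)

```text
clock: 24.45
tool_pos: [0.5108, -0.2485, 0.1687]
eef_rot: [0.647, 0.763, -0.002, -0.004]
contact_force: [-0.8, 0.0, -0.7]
opening: 0.008
```

```bash
python3 - <<'E'
from h import *
s=sensors.get_state();print(s['tool_pos'],s['eef_rot'],s['contact_force'],s['opening'],s['q'].round(2))
a=cams.snapshot('side');b=cams.snapshot('top')
cv2.imwrite('pics/c1.png',np.hstack([cv2.resize(a[60:220,260:420],(400,400),interpolation=cv2.INTER_CUBIC),cv2.resize(b[70:230,340:500],(400,400))]))
E
```

```text
[ 0.51079442 -0.24847764  0.16872044] [ 0.64651376  0.76289098 -0.00175043 -0.00377548] [-0.76003782  0.04206678 -0.68349423] 0.007618208380949885 [ 0.78  0.8  -0.73  1.78  0.69  0.84 -0.12]
```

View pics/c1.png

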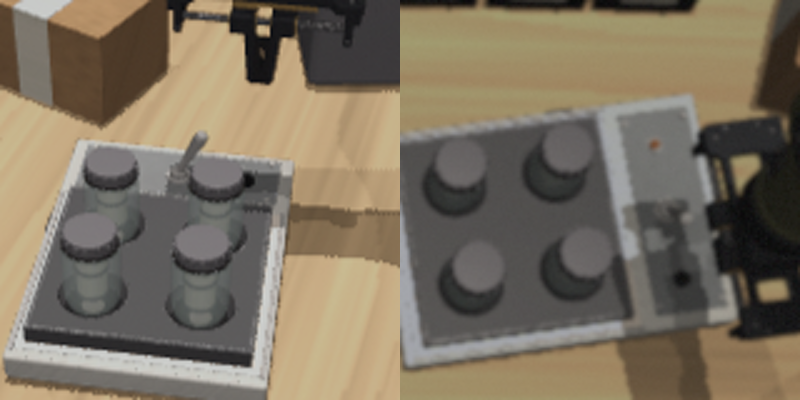

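drive_tool(series=[[[0, 0, -25, 0, 0], [0, 0, -30, 0, 0], [0, 0, -20, 0, 0], [0, 0, -12, 0, 0], [0, 0, -4, 0, 0], [0, 0, 0, 0, 0]]])

```text
clock: 25.15
tool_pos: [0.5148, -0.2487, 0.082]
eef_rot: [0.646, 0.763, 0.0, 0.001]
contact_force: [-0.4, -0.1, 1.3]
opening: 0.006
```

```bash
python3 - <<'E'
from h import *
s=sensors.get_state();print(s['tool_pos'],s['eef_rot'],s['contact_force'])
a=cams.snapshot('side');b=cams.snapshot('top')
cv2.imwrite('pics/c2.png',np.hstack([cv2.resize(a[80:180,300:400],(400,400),interpolation=cv2.INTER_CUBIC),cv2.resize(b[90:215,390:515],(400,400))]))
E
```

```text
[ 0.51475378 -0.24868801  0.08200933] [6.46391399e-01 7.63005716e-01 2.90024343e-04 5.93422700e-04] [-0.4289931  -0.11623204  1.29285643]
```

View pics/c2.png

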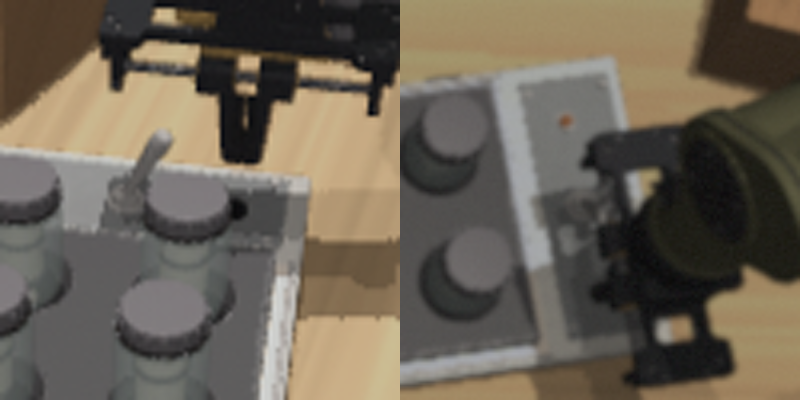

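```bash
python3 - <<'E'
from h import *
X=sensors.get_state()['tool_pos'];print(X,proj(Ps,X),proj(Pt,X))
u=np.array([.986,.166,0]);v=np.array([-.166,.986,0])
for k in(0,20,30,40): print(k,proj(Ps,X+k/1e3*u))
# tip at z .097 from each cam
print(atz(Ps,(340.5,114.5),.097),atz(Pt,((622.5)/4.6-.5+320,286.5/4.6-.5+95),.095))
print(atz(Ps,(331,129),.043),atz(Pt,((583.5)/4.6-.5+320,270.5/4.6-.5+95),.043))
E
```

```text
[ 0.51495988 -0.24882588  0.08245278] [359.46553337 117.68405179] [457.95044092 178.95224883]
0 [359.46553337 117.68405179]
20 [352.0458389  116.94322605]
30 [348.34407888 116.57362065]
40 [344.64769468 116.20455201]
[ 0.56175154 -0.2264173   0.097     ] [ 0.56857529 -0.2390757   0.095     ]
[ 0.58702354 -0.22618965  0.043     ] [ 0.59162701 -0.23217587  0.043     ]
```

Lateral alignment needs about 4 mm toward +y. I'll push in small steps along box +x.

drive_tool(series=[[[0, 4, -3, 0, 0], [8, 1.4, 0, 0, 0], [8, 1.4, 0, 0, 0], [6, 1, 0, 0, 0], [6, 1, 0, 0, 0], [6, 1, 0, 0, 0], [4, 0.7, 0, 0, 0], [0, 0, 0, 0, 0]]])

```text
clock: 26.05
tool_pos: [0.5513, -0.2385, 0.0782]
eef_rot: [0.647, 0.763, -0.001, -0.001]
contact_force: [-2.9, -0.0, 2.6]
opening: 0.004
```

drive_tool(series=[[[6, 1, 0, 0, 0], [6, 1, 0, 0, 0], [6, 1, 0, 0, 0], [0, 0, 0, 0, 0]]])

```text
clock: 26.45
tool_pos: [0.5723, -0.2343, 0.0784]
eef_rot: [0.646, 0.763, 0.002, 0.001]
contact_force: [0.4, -0.1, -0.5]
opening: 0.004
```

```bash
python3 - <<'E'
from h import *
s=sensors.get_state();print(s['tool_pos'],s['eef_rot'],s['contact_force'])
a=cams.snapshot('side');b=cams.snapshot('top')
cv2.imwrite('pics/c3.png',np.hstack([cv2.resize(a[80:180,300:400],(400,400),interpolation=cv2.INTER_CUBIC),cv2.resize(b[90:215,390:515],(400,400))]))
E
```

```text
[ 0.57225387 -0.2342998   0.07840729] [0.64615501 0.76320407 0.00155047 0.00091725] [ 0.38130449 -0.10457361 -0.49681461]
```

View pics/c3.png

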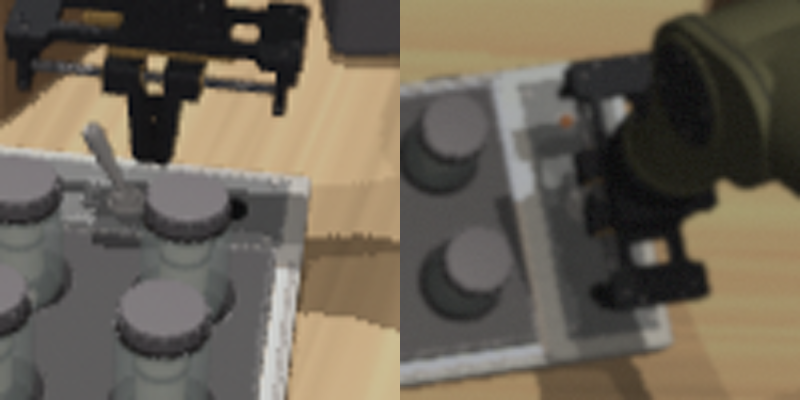

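The toggle has snapped over to the back: its tip is now at (92,130), up and left of its pivot at (125,200). I'll back off, lift and do the final check.

drive_tool(series=[[[-10, -1.7, 0, 0, 0], [-20, -3.4, 0, 0, 0], [-20, -3.4, 5, 0, 0], [0, 0, 40, 0, 0], [0, 0, 45, 0, 0], [-10, -30, 45, 0, 0], [-10, -40, 0, 0, 0], [-10, -40, 0, 0, 0], [0, 0, 0, 0, 0], [0, 0, 0, 0, 0]]])

```text
clock: 27.55
tool_pos: [0.4893, -0.3521, 0.2087]
eef_rot: [0.648, 0.762, -0.0, -0.0]
contact_force: [0.8, 0.8, -0.6]
opening: 0.006
```

```bash
python3 - <<'E'
from h import *
s=sensors.get_state();print(s['tool_pos'],s['clock'],s['contact_force'])
a=cams.snapshot('side');b=cams.snapshot('top')
cv2.imwrite('pics/d1.png',a);cv2.imwrite('pics/d2.png',cv2.resize(b[80:230,170:490],(800,375)))
for n in ["toggle_tip","toggle_pivot"]: print(n,[(d['at'],d['confidence']) for d in cams.mark_of('side',n)])
E
```

```text
[ 0.48930893 -0.35214748  0.20868142] 27.55 [ 0.78541693  0.75152413 -0.58031349]
toggle_tip [([320.0, 111.0], 0.65)]
toggle_pivot [([200.1, 277.5], 0.71), ([333.7, 126.1], 0.69), ([261.9, 279.9], 0.63), ([304.8, 151.2], 0.47), ([344.9, 161.7], 0.29)]
```

View pics/d1.png

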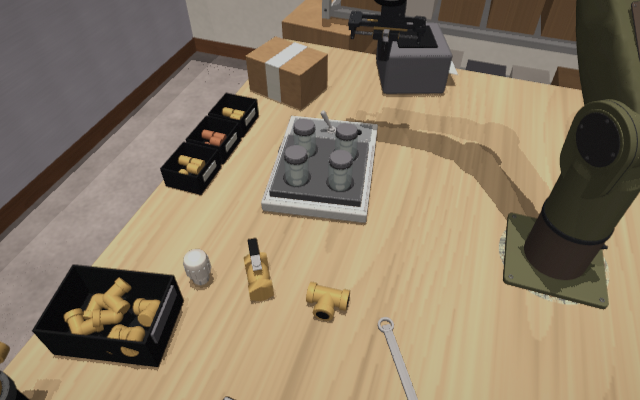

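View pics/d2.png

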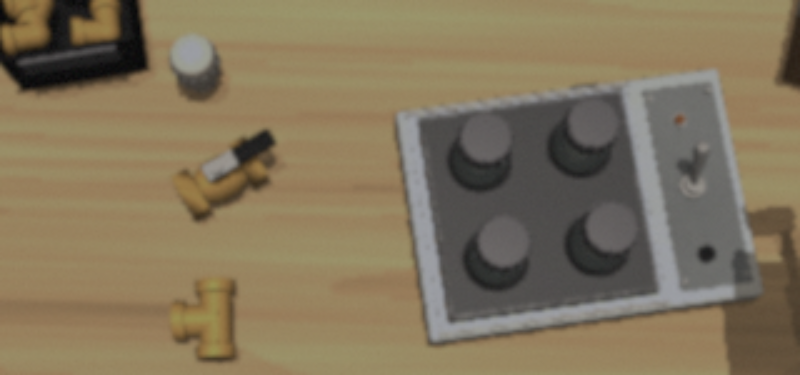

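All four bowls stand upright in the tray and the toggle leans to the back, tip at (320,111) left of its pivot at (333,126) in the side view. The fittings haven't moved and the gripper is clear.

```bash
python3 -c "
from plant import r
print(r.finish_job())"
```

```text
the job is handed in; nothing more can be done
None
```

Both bench bowls now stand upright in the two free pockets, and the toggle is flipped to its on side. I handed the job in at about 28 s of the 72 s allowed.

- **Bowls:** I gripped each one at 28 N. The near bench bowl went into the far-right pocket and the far one into the near-left pocket. Both touched down at about 40 mm above their bench height, as expected, with at most 8 N of contact force before I let go.
- **Toggle:** I pushed it with the closed fingers after both bowls were in place. It snapped to the back with readings of only about 3 N.
- **Last checks:** In both camera views all four bowls stand upright, the toggle leans to the back, and the bench fittings look unmoved. The arm is clear of everything.
- **Disagreements:**
  - Heights triangulated from the two cameras came out up to about 10 mm too low, mostly 4–8 mm, so I relied on the contact force when setting the bowls down.
  - The two cameras differed by up to about 12 mm on the toggle's sideways position. I weighted the top view more, and the push still landed.
  - In the last check the network also gave false toggle-pivot hits on the fittings, which I ignored.
- **Not verified:** I did not separately confirm that the lamp itself lit, only that the switch is over.

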